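# Open the lever trimmer and set a cork sheet to its strip gauge

### The job

Get the lever trimmer ready to cut a strip: with the fingertips under its handle, push the counterweighted blade arm up past its balance point until it stays raised on its own, without gripping or forcing it. Then slide the cork sheet along the bed and out under the raised blade until its edge lies flat against the strip gauge. Only push: never lift the cork off the bed, do not shift the gauge, and leave the other things on the counter where they are.

Things in the scene. Friction and masses are not known exactly. Their poses are not given: they have to be found in the camera images.
- trimmer: Lever paper trimmer, fixed; origin on the counter. Its x runs along the blade from the handle end (-x, towards the robot) to the hinge end (+x), its y points left, away from the blade. Pale grid-lined bed: x -130 to 130 mm, y -170 to 210 mm, flat top 50 mm above the counter. The cutting edge is the bed's right edge, y = -170. On the bed: clamp bar, cork sheet, thread spool.
- blade_arm (a joint): Blade arm, rad. Hinge axis along trimmer y, at trimmer x = 115 mm, 85 mm above the counter. 0 = closed, level, the blade 10 mm below the bed's top so that the cork cannot pass; grows as the handle rises; stop at 1.05. 2.2 to 3.2 N up at the handle moves it. Balance at about 0.58: let go below, it falls shut; above, it swings on, slowed by a damper, to the stop within about 2 s and stays.
- handle_end (a point): Centre of the free end of the black round handle (28 mm thick, 75 mm long, along the arm). Moves with the arm: at joint 0 it is at trimmer x = -210, y = -186 mm, 105 mm above the counter, overhanging in front of the bed with 90 mm of free height under it. Shut fingers leaning 45 degrees can reach under it from the right and follow the arc about the hinge.
- cork: Loose cork sheet, 130 (its x) x 150 (its y) x 10 mm, about 80 g, flat on the bed left of the clamp bar, with up to 0.25 rad of yaw to the trimmer. Origin at the centre of its underside. Its right edge, at its own y = -75 mm, goes to the gauge; push on its left edge.
- clamp (a point): Middle of the clamp bar's underside, 70 mm above the counter, at trimmer y = -135. Fixed aluminium bar along trimmer x, 26 mm wide, on posts at x = +-122 mm (trimmer x -115 to 103 is clear for the cork): the 10 mm cork slides through the 20 mm gap under it. A clear finger guard on it reaches 104 mm above the counter.
- cork_front (a point): Corner of the cork's right edge (its x = -65, y = -75 mm), at half thickness.
- cork_rear (a point): Corner of the cork's right edge (its x = +65, y = -75 mm), at half thickness.
- gauge_face (a point): Middle of the strip gauge's stop face, level with the bed's top; axes as the trimmer's. The gauge is an aluminium bar 200 mm long (along trimmer x), parallel to the cutting edge and outside it, its top 15 mm above the bed's top; the face looks to +y. It is clamped 30 to 52 mm beyond the cutting edge (differs each time) and takes about 60 N to shift.
- ribbon: Red ribbon spool, 60 mm across, 34 mm high, on the counter in front of the bed. Origin under its centre.
- thread: Small teal thread spool, 30 mm across, 45 mm high, standing on the bed's rear left corner. Origin under its centre.
- toy_car: Wooden toy car, green and yellow, 85 x 50 x 55 mm, on the counter in front of the bed. Origin under its centre.
- glue: White glue bottle with orange cap, 44 mm across, 120 mm high, right of the trimmer. Origin under its centre.
- pen_mug: Blue and cream striped mug of pens, 85 mm across, 170 mm high, at the left. Origin under its centre.
- button_jar: Clear jar of buttons with a brass lid, 72 mm across, 89 mm high, at the left. Origin under its centre.
- tin: Teal tin with red lid, 91 mm across, 72 mm high, at the left. Origin under its centre.
- shears: Shears lying flat, 200 mm long, black handles, at the right. Origin under the screw.
Not all that is in view belongs to the job. Of the things shaped like the cork, the cork one is meant.

How it is judged:
By the outcome, as a careful person would: the job done as asked, in the order asked, and still so for the second after the job is handed in, with the robot touching nothing.
It also fails if it takes over 72 s, if anything falls off the work surface, if the arm or the gripper's body presses on something with over 40 N, if the wrist force passes 120 N, or if a joint passes its speed limit or range.

### The arm

A 6-joint arm with a two-finger parallel gripper is mounted at the origin on the work surface. World frame = base frame: x ahead of the robot, y to its left, z up, the work surface at z = 0. Lengths are in m, angles in degrees, forces in N, time in s.
With the tool pointing down it reaches from about 0.25 to 0.725 m from the base axis. Payload 9.7 kg.
Tool frame: the origin (TCP) lies midway between the tips of the shut fingers; the grasp point (between the pads) lies 19 mm behind it; z points along the fingers, y is the line along which they close (so a half turn about z gives the same grasp; the last joint's range is limited). The gripper opens to 85 mm and grips with 20 to 120 N. Pads are 22 mm wide; open, the fingers measure 114 mm over their backs; the gripper's body (76 mm by 85 mm) begins 54 mm behind the grasp point. The pads swing forward as they close: fully open they stand 13 mm farther back than shut.
Start: joints at [68.812, 4.979, 10.078, 95.1, 0, 90], TCP at [0.199, 0.513, 0.231] pointing down, gripper open.
Joint ranges: [-179.16, 179.16], [-48.56, 103.87], [-65.8, 70.77], [-126.05, 130.52], [-82.76, 87.17], [-180, 180]. Speed limits (degrees/s): [127.2, 127.2, 147.25, 180, 180, 180].

### API

Orientations are given as [roll, pitch, yaw] about the fixed x, y, z axes, in that order (R = Rz(yaw) Ry(pitch) Rx(roll)).
In Python, from workcell import * gives the robot as it stands.
- The arm moves only by the tool servo_tool, never from a script. Its argument "moves" is a list of rows, each a list of 4 numbers: the shift along the world's x, y, z in cm, then the turn about the world's z in rad. A call has 1 to 20 rows; each row is the pose to reach, as a shift and turn from the pose commanded when the call began; what a row does not reach only later rows make up. A row lasts 1/12 s, in which the tool goes at most 41.7 mm and 7.16 degrees, less where a joint would pass 70% of its speed; a pose out of reach is approached as far as the arm can. A call with a gripper value outside its range is refused whole. "claw" is the closure, from 0 (fully open) to 1 (shut), set as the call begins (left out, the last holds). The fingers move at their own pace and stop on an object; "force" is the grip in N (left out, the last holds). Time passes only in rows, so rows that repeat a pose let the fingers close. It gives the time, the measured TCP pose, the force, the opening and the grip force at its end, in the units of the state.
- get_obs(): the state, without advancing time (a new reading comes with each control period).
- camera(name): name is "scene" or "top" or "wrist"; returns the picture (480x640x3 uint8, red, green, blue); there is no depth.
- get_calibration(name): a dict with "fx", "fy", "cx", "cy" (pixels), "rvec" (rotation vector, rad) and "tvec" (3), from world to camera coordinates, as OpenCV has them; the wrist camera has in their place "tool_from_camera" (4x4, takes a point from camera to tool coordinates, whose origin is the TCP and whose axes are the flange's). Camera axes: x right, y down, z forward; pixel columns grow to the right and rows downward; lengths in m; the calibration is good to about 2 mm. A picture is of the moment at which its call begins: read the wrist's pose just before it. get_calibration takes no time and is no camera call.
- job_done(): hands the job in; it is judged then, once.
The state is a dict: "time": time; "q": joint angles; "qd": joint speeds; "joint_efforts": joint torques, N m; "ee_pos": TCP position; "tcp_rot": TCP orientation; "wrist_force": force on the tool from outside, world axes, zero at the start; "torque": the same for the moment, N m; "opening": finger opening in m; "grasp_force": force on a finger pad.
Only numpy, scipy, OpenCV 4.12 (cv2) and the standard library are available. Lean on these libraries where they do the work, as an engineer would, in place of code of your own. Each camera call takes 0.05 s, during which the arm holds its last target. There are 200 camera calls.

## Working session

There is one attempt and no reset: what is moved stays moved. The work goes in short steps, Python scripts to look and compute and a tool call to move; the robot and the scene stay as the last step left them, time stands still between calls to the robot, and variables do not carry over. Pictures are saved under pics/ and viewed, at most 10 in all, crops included, and the job is handed in when it is done.

Besides the shell and the picture viewer there is one more tool, called after ">>>" in YAML: its name, and indented under it one key for each argument. servo_tool: Moves the arm, as the interface text tells. Its arguments: {"type":"object","properties":{"moves":{"type":"array","items":{"type":"array","items":{"type":"number"}}},"claw":{"type":"number"},"force":{"type":"number"}},"required":["moves"]}

```bash
mkdir -p pics
python3 - <<'E'
from workcell import *
import cv2,numpy as np
for n in("scene","top"):
    im=camera(n); cv2.imwrite(f"pics/{n}0.png",im[:,:,::-1]); print(n,get_calibration(n))
o=get_obs(); print(o)
print(get_calibration("wrist"))
E
ls
```

```text
scene {'fx': 469.6703022891402, 'fy': 469.6703022891402, 'cx': 318.405367853604, 'cy': 239.1999985248266, 'rvec': array([ 1.09593704,  2.27733893, -1.10572876]), 'tvec': array([ 0.32247893, -0.14293793,  1.45781464])}
top {'fx': 520.9944414700471, 'fy': 520.9944414700471, 'cx': 324.4058559088417, 'cy': 242.65706901111798, 'rvec': array([ 2.22613556, -2.17599351,  0.06768647]), 'tvec': array([-0.04024608,  0.47053451,  1.56118574])}
{'time': 0.1, 'q': array([6.88142994e+01, 5.00638402e+00, 1.00408160e+01, 9.50998440e+01,
       2.13771974e-03, 9.00027337e+01]), 'qd': array([-0.05360954, -0.04828215,  0.08334297,  0.04219415,  0.05359973,
       -0.09650904]), 'joint_efforts': array([-2.47074140e-04, -5.21559942e+01,  4.65653515e+01,  1.60711835e-02,
        1.64050431e-05,  3.00183660e-05]), 'ee_pos': array([0.19868379, 0.51264624, 0.2306853 ]), 'tcp_rot': array([-1.79934588e+02, -2.13459736e-03,  1.58811563e+02]), 'wrist_force': array([0.29840694, 0.45720602, 0.78416625]), 'torque': array([ 0.026108  , -0.02110806,  0.00150028]), 'grasp_force': 0.0, 'opening': 0.08554635442229562}
{'fx': 336.6490268084714, 'fy': 336.6490268084714, 'cx': 320.59069106676924, 'cy': 236.44903422266555, 'tool_from_camera': array([[ 2.36512864e-04, -9.45396435e-01, -3.25922574e-01,
         8.28332937e-02],
       [ 9.99999548e-01,  5.23670327e-04, -7.93327383e-04,
         2.73659727e-04],
       [ 9.20684861e-04, -3.25922239e-01,  9.45396132e-01,
        -1.42700261e-01],
       [ 0.00000000e+00,  0.00000000e+00,  0.00000000e+00,
         1.00000000e+00]])}
pics
```

View pics/scene0.png

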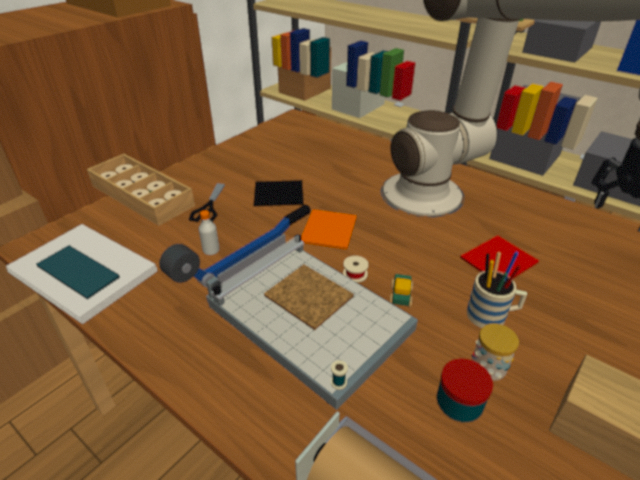

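View pics/top0.png

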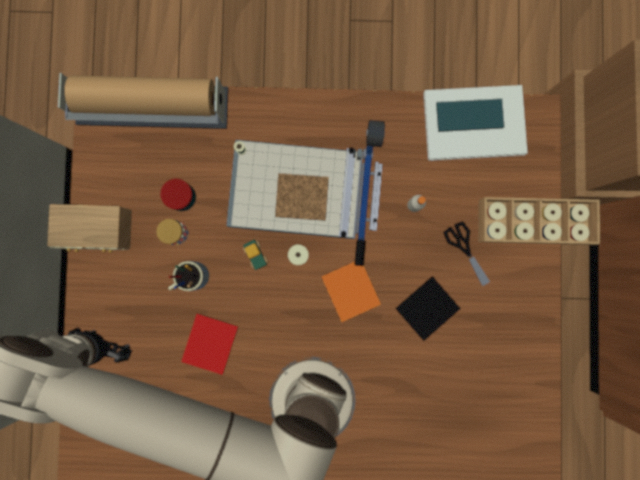

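The top view shows the trimmer bed at about (230-355, 142-237). The cork is at (302,197) and the blue arm runs from the handle at (360,252) to the counterweight at (376,132), with the gauge at (376,197). Sheet-shaped candidates:
- Brown speckled sheet at (302,197)
- Orange at (351,291)
- Red at (210,344)
- Black at (428,308)
- Teal on white at (470,115)

Only the brown one has cork texture and lies on the bed, left of the clamp. I'll confirm it in an enlarged crop.

View pics/crop1.png

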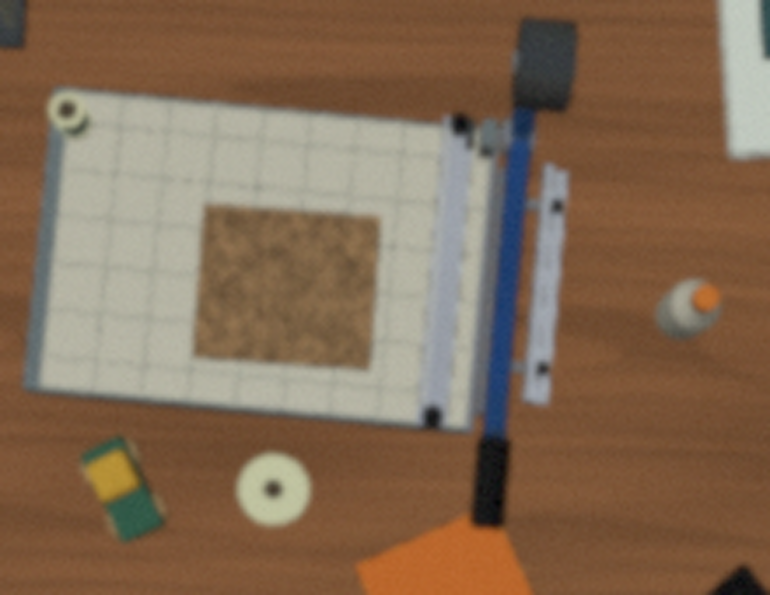

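The crop confirms it: a brown speckled cork sheet with corners at crop (205,205), (380,215), (370,368), (195,355). It lies on the grid-lined bed, left of the clamp bar. The handle ends at crop (487,525), and the gauge face runs along crop (545,165)-(525,400).

```bash
cat >> h.py <<'E'
def fr(m):  # cork/mask min-area rect
    cs=cv2.findContours(m,cv2.RETR_EXTERNAL,cv2.CHAIN_APPROX_NONE)[0]; return max(cs,key=cv2.contourArea)
E
python3 - <<'E'
from h import *
np.set_printoptions(precision=4,suppress=True)
im=cv2.imread("pics/top0.png"); hsv=cv2.cvtColor(im,cv2.COLOR_BGR2HSV)
C=lambda u,v:(u/3.5+220-.36,v/3.5+115-.36)
print("cork hsv",hsv[197,302],"wood",hsv[280,250],"bed",hsv[165,260],"blade",hsv[190,366])
# bed mask + cork inside it
s=im.astype(int); bed=((s.min(2)>120)).astype(np.uint8)*255; bed[:, :225]=0; bed[:,351:]=0; bed[:138]=0; bed[245:]=0
pts={'bedRL':(60,90,.05),'bedFL':(38,386,.05),'bedFR':(470,428,.05),'hEnd':(488,525,.105),'hStart':(494,440,.105),
'gR':(545,165,.065),'gF':(525,400,.065),'clR':(456,125,.072),'clF':(433,415,.072),'corkRL':(205,205,.06),'corkRR':(380,215,.06),'corkFR':(370,368,.06),'corkFL':(195,355,.06)}
W={k:ray('top',C(a,b),z) for k,(a,b,z) in pts.items()}
for k,v in W.items(): print(k,v)
m=cv2.inRange(hsv,(5,60,40),(25,255,190)); roi=np.zeros_like(m); roi[160:228,262:338]=255; c=fr(m&roi); print(cv2.boxPoints(cv2.minAreaRect(c)),cv2.contourArea(c))
# bed front and rear edges: yaw
d=W['bedFR']-W['bedFL']; print("len FL-FR",np.hypot(*d[:2]),"yaw of y axis",np.degrees(np.arctan2(*( -d[:2])[::-1]))-90)
d=W['bedRL']-W['bedFL']; print("len",np.hypot(*d[:2]),np.degrees(np.arctan2(d[1],d[0])))
for a,b in(('gF','gR'),('clF','clR'),('hEnd','hStart')):
    d=W[b]-W[a]; print(a,np.hypot(*d[:2]),np.degrees(np.arctan2(d[1],d[0])))
E
```

```text
cork hsv [ 16 112 123] wood [ 13 140 126] bed [ 32  25 172] blade [109 176 107]
bedRL [0.7676 0.2379 0.05  ]
bedFL [0.5153 0.2486 0.05  ]
bedFR [ 0.4883 -0.1158  0.05  ]
hEnd [ 0.4065 -0.1283  0.105 ]
hStart [ 0.4756 -0.1318  0.105 ]
gR [ 0.7105 -0.1736  0.065 ]
gF [ 0.5119 -0.1603  0.065 ]
clR [ 0.741  -0.0976  0.072 ]
clF [ 0.4971 -0.0834  0.072 ]
corkRL [0.6704 0.1116 0.06  ]
corkRR [ 0.6656 -0.0358  0.06  ]
corkFR [ 0.5362 -0.0303  0.06  ]
corkFL [0.5436 0.1165 0.06  ]
[[274.6556 216.4935]
 [277.6497 173.0793]
 [328.0994 176.5586]
 [325.1053 219.9728]] 2099.0
len FL-FR 0.365444754555593 yaw of y axis -4.231670536784293
len 0.25250967980260175 -2.424750848460562
gF 0.19901333605142071 -3.8169541347136247
clF 0.24431391221822954 -3.3424877607280257
hEnd 0.06920074611616196 -2.946985853934067
```

>>> servo_tool:
  moves:
    - [1.4,3.7,0,0]
    - [2.8,7.4,0,0]
    - [4.2,11.1,0,0]
    - [5.6,14.8,0,0]
    - [7,18.5,0,0]
    - [8.4,22.2,0,0]
    - [9.8,26,0,0]
    - [9.8,26,0,0]
    - [9.8,26,0,0]
  claw: 1

```text
time: 0.85
ee_pos: [0.2885, 0.7514, 0.2036]
tcp_rot: [179.7, -0.0, 158.8]
wrist_force: [-0.4, -0.8, -3.6]
opening: -0.0001
grasp_force: 0.0
```

Run:
```python
from h import *
o=get_obs(); print(o['q'],o['qd'],o['ee_pos'],o['tcp_rot'])
```

```text
[6.89962211e+01 5.07516939e+01 7.02370744e+01 1.09145113e+02
 1.93858417e-03 9.01796972e+01] [-3.23973335e-03 -2.50519690e+00  2.19814099e+00 -4.24705464e+00
 -2.18733134e-02 -1.68458796e-02] [0.28849972 0.75144623 0.2035841 ] [ 1.79659740e+02 -3.00571601e-03  1.58816539e+02]
```

>>> servo_tool:
  moves:
    - [-1.4,-3.7,0,0]
    - [-2.8,-7.4,0,0]
    - [-4.2,-11.1,0,0]
    - [-5.6,-14.8,0,0]
    - [-5.6,-14.8,0,0]
    - [-5.6,-14.8,0,0]

```text
time: 1.35
ee_pos: [0.232, 0.602, 0.2198]
tcp_rot: [178.3, -0.0, 158.8]
wrist_force: [-0.4, -0.9, 0.7]
opening: -0.0
grasp_force: 0.0
```

Run:
```python
from h import *
o=get_obs(); print(o['q'],o['qd'],o['ee_pos'],o['tcp_rot'],o['time'])
```

```text
[6.89198859e+01 1.65295606e+01 2.20845047e+01 9.38541422e+01
 3.79809668e-03 9.01089725e+01] [-2.56805291e-01 -4.67420343e+01 -5.95427680e+01 -1.44078935e+01
  9.18910632e-04 -1.73130582e-01] [0.23201946 0.60196695 0.21977813] [ 1.78299208e+02 -7.03074511e-03  1.58811074e+02] 1.35
```

>>> servo_tool:
  moves:
    - [0,0,0,0]
    - [0,0,0,0]
    - [0,0,0,0]

```text
time: 1.6
ee_pos: [0.2332, 0.605, 0.2196]
tcp_rot: [178.3, -0.0, 158.8]
wrist_force: [0.3, 0.7, 0.1]
opening: 0.0002
grasp_force: 0.0
```

Run:
```python
from h import *
o=get_obs(); print(o['q'],o['qd'],o['ee_pos'],o['tcp_rot'],o['time'])
```

```text
[6.89211484e+01 1.69985968e+01 2.26403354e+01 9.39293765e+01
 1.30641683e-03 9.01091901e+01] [ 0.03338172  2.31036855  1.38267773  0.07904822  0.06870037 -0.05954699] [0.23318604 0.6049986  0.2195656 ] [ 1.78287643e+02 -4.56863744e-03  1.58812046e+02] 1.6
```

The commanded pose keeps the small tilt picked up at the reach limit: roll is 178.3, tip leaning outward. I can build up the outward lean this way and reach under the handle from the front.

>>> servo_tool:
  moves:
    - [1.4,3.7,1,0]
    - [2.8,7.4,2,0]
    - [4.2,11.1,3,0]
    - [5.6,14.8,4,0]
    - [8,22,6,0]
    - [12,32,10,0]
    - [12,32,10,0]
    - [12,32,10,0]
    - [12,32,10,0]
    - [12,32,10,0]

```text
time: 2.43
ee_pos: [0.2923, 0.7648, 0.2289]
tcp_rot: [175.9, -0.0, 158.8]
wrist_force: [0.7, -0.3, 0.8]
opening: 0.0001
grasp_force: 0.0
```

>>> servo_tool:
  moves:
    - [4,10,3,0]
    - [4,10,3,0]
    - [4,10,3,0]

```text
time: 2.68
ee_pos: [0.3032, 0.7895, 0.2166]
tcp_rot: [173.5, -0.0, 158.8]
wrist_force: [0.6, 0.1, -0.3]
opening: 0.0001
grasp_force: 0.0
```

Run:
```python
from h import *
o=get_obs(); print(o['q'],o['qd'],o['ee_pos'],o['tcp_rot'],o['time'])
```

```text
[6.89908062e+01 5.03336659e+01 7.07662105e+01 1.03906794e+02
 2.09570908e-03 9.01843567e+01] [-8.24090738e-02  3.24829922e+00  1.85949183e-03 -3.93864262e+00
  5.14895270e-02 -1.71806426e-01] [0.303199   0.78951079 0.21658196] [ 1.73474290e+02 -2.30341776e-02  1.58807882e+02] 2.6833
```

>>> servo_tool:
  moves:
    - [4,10,5,0]
    - [4,10,5,0]

```text
time: 2.85
ee_pos: [0.3104, 0.806, 0.2178]
tcp_rot: [171.1, -0.0, 158.8]
wrist_force: [-0.8, 0.2, 0.9]
opening: 0.0004
grasp_force: 0.0
```

>>> servo_tool:
  moves:
    - [4,10,5,0]

```text
time: 2.93
ee_pos: [0.3153, 0.8173, 0.2196]
tcp_rot: [169.5, -0.0, 158.8]
wrist_force: [0.4, 0.4, 0.0]
opening: -0.0001
grasp_force: 0.0
```

>>> servo_tool:
  moves:
    - [4,10,5,0]

```text
time: 3.02
ee_pos: [0.3206, 0.8301, 0.2225]
tcp_rot: [167.6, -0.0, 158.8]
wrist_force: [0.1, 0.1, 0.6]
opening: -0.0001
grasp_force: 0.0
```

>>> servo_tool:
  moves:
    - [12,30,15,0]
    - [12,30,15,0]

```text
time: 3.18
ee_pos: [0.3285, 0.848, 0.2244]
tcp_rot: [165.1, -0.0, 158.8]
wrist_force: [-0.1, -0.5, 0.4]
opening: -0.0001
grasp_force: 0.0
```

>>> servo_tool:
  moves:
    - [1.3,3.2,2,0]
    - [1.3,3.2,2,0]

```text
time: 3.35
ee_pos: [0.333, 0.8581, 0.2295]
tcp_rot: [163.5, -0.0, 158.8]
wrist_force: [-0.5, -0.2, 0.1]
opening: -0.0002
grasp_force: 0.0
```

>>> servo_tool:
  moves:
    - [4,10,6,0]

```text
time: 3.43
ee_pos: [0.3372, 0.8681, 0.2342]
tcp_rot: [161.8, -0.0, 158.8]
wrist_force: [-0.0, -0.5, -0.3]
opening: 0.0001
grasp_force: 0.0
```

>>> servo_tool:
  moves:
    - [4,10,6,0]

```text
time: 3.52
ee_pos: [0.3422, 0.8803, 0.2402]
tcp_rot: [159.9, -0.0, 158.8]
wrist_force: [0.8, 0.4, 0.7]
opening: -0.0
grasp_force: 0.0
```

>>> servo_tool:
  moves:
    - [4,10,6,0]

```text
time: 3.6
ee_pos: [0.3471, 0.8919, 0.246]
tcp_rot: [158.0, -0.0, 158.8]
wrist_force: [0.7, -0.4, 0.1]
opening: 0.0001
grasp_force: 0.0
```

>>> servo_tool:
  moves:
    - [4,10,6,0]

```text
time: 3.68
ee_pos: [0.352, 0.9035, 0.2518]
tcp_rot: [156.2, -0.0, 158.8]
wrist_force: [0.4, 0.3, -0.1]
opening: 0.0001
grasp_force: 0.0
```

>>> servo_tool:
  moves:
    - [4,10,6,0]

```text
time: 3.77
ee_pos: [0.3569, 0.9151, 0.2576]
tcp_rot: [154.3, -0.0, 158.8]
wrist_force: [1.1, 0.2, -0.8]
opening: -0.0004
grasp_force: 0.0
```

>>> servo_tool:
  moves:
    - [4,10,6,0]

```text
time: 3.85
ee_pos: [0.3617, 0.9268, 0.2634]
tcp_rot: [152.5, -0.0, 158.8]
wrist_force: [0.2, 0.1, 0.5]
opening: -0.0002
grasp_force: 0.0
```

>>> servo_tool:
  moves:
    - [4,10,6,0]

```text
time: 3.93
ee_pos: [0.3666, 0.9385, 0.2692]
tcp_rot: [150.6, -0.0, 158.8]
wrist_force: [-0.2, -0.6, -0.3]
opening: 0.0003
grasp_force: 0.0
```

>>> servo_tool:
  moves:
    - [4,10,6,0]

```text
time: 4.02
ee_pos: [0.3714, 0.9502, 0.2751]
tcp_rot: [148.8, -0.0, 158.8]
wrist_force: [-0.9, -0.5, 0.1]
opening: -0.0
grasp_force: 0.0
```

>>> servo_tool:
  moves:
    - [4,10,6,0]

```text
time: 4.1
ee_pos: [0.3763, 0.9618, 0.2811]
tcp_rot: [146.9, -0.0, 158.8]
wrist_force: [-0.0, -0.3, -0.3]
opening: 0.0003
grasp_force: 0.0
```

>>> servo_tool:
  moves:
    - [4,10,6,0]

```text
time: 4.18
ee_pos: [0.381, 0.9734, 0.2872]
tcp_rot: [145.0, -0.0, 158.8]
wrist_force: [-0.8, -0.1, 0.2]
opening: -0.0003
grasp_force: 0.0
```

>>> servo_tool:
  moves:
    - [4,10,6,0]
    - [4,10,6,0]

```text
time: 4.35
ee_pos: [0.3877, 0.9891, 0.2949]
tcp_rot: [142.6, 0.0, 158.8]
wrist_force: [-0.0, 0.4, 0.3]
opening: 0.0004
grasp_force: 0.0
```

Run:
```python
from h import *
o=get_obs(); print(o['q'],o['qd'],o['ee_pos'],o['tcp_rot'],o['time'])
```

```text
[68.56268024 50.86416979 70.76707856 72.45886455  0.13364987 89.81321618] [-0.11959127  0.99321809  0.00691538 -5.82345183  0.11897828 -0.13623963] [0.3876641  0.98912768 0.29486714] [1.42555753e+02 7.45148961e-03 1.58792234e+02] 4.35
```

```bash
cat >> h.py <<'E'
from scipy.optimize import least_squares
D=[(4.979,10.078,95.1,.5498,.231),(5.006,10.041,95.0998,.5498,.23069),(50.75,70.237,109.145,.80492,.20358),(16.53,22.0845,93.854,.64513,.21978),(16.9986,22.640,93.929,.64837,.21957),(50.3337,70.766,103.907,.84572,.21658),(50.864,70.767,72.459,1.06239,.29487)]
def fk(p,j):
    a=np.radians(j[0]);b=np.radians(j[0]-j[1]+90);c=np.radians(j[0]-j[1]+90+j[2])
    return np.array([p[0]*np.sin(a)+p[1]*np.sin(b)+p[2]*np.cos(b)+p[3]*np.sin(c)+p[4]*np.cos(c), p[5]+p[0]*np.cos(a)+p[1]*np.cos(b)-p[2]*np.sin(b)+p[3]*np.cos(c)-p[4]*np.sin(c)])
P=least_squares(lambda p:np.ravel([fk(p,d[:3])-d[3:] for d in D]),[.3,.35,.05,.25,0,.2]).x
def ik(r,z,lean):
    s=least_squares(lambda j:np.r_[fk(P,j)-[r,z],(j[0]-j[1]+j[2]-90+lean)/100],[0,0,60],bounds=([-48.5,-65.8,-126],[103.8,70.7,130])); return s.x,s.cost
E
python3 - <<'E'
from h import *
print(P,[np.abs(fk(P,d[:3])-d[3:]).max().round(4) for d in D])
for r,z in((.38,.06),(.40,.06),(.43,.09),(.42,.15),(.45,.25),(.47,.30),(.35,.15)):
    print(r,z,ik(r,z,45))
E
```

```text
[ 4.19998103e-01  5.18696588e-01 -3.56960512e-02  4.29343791e-01
 -3.15269543e-05  1.60494893e-01] [np.float64(0.0002), np.float64(0.0001), np.float64(0.0), np.float64(0.0001), np.float64(0.0001), np.float64(0.0), np.float64(0.0)]
0.38 0.06 (array([-48.5       , -59.20606452,  39.336681  ]), np.float64(0.006091015088276299))
0.4 0.06 (array([-48.5       , -59.534915  ,  38.12234456]), np.float64(0.004293856572960233))
0.43 0.09 (array([-48.5       , -56.03031221,  40.66288467]), np.float64(0.002351680595848408))
0.42 0.15 (array([-48.5       , -48.01049755,  49.45383362]), np.float64(0.0029578332741220827))
0.45 0.25 (array([-48.5       , -37.54314188,  58.03194537]), np.float64(0.0007074451343984598))
0.47 0.3 (array([-48.5       , -33.32919078,  60.70680315]), np.float64(4.569323695725139e-05))
0.35 0.15 (array([-48.5       , -45.17661716,  55.70693523]), np.float64(0.009246079100129293))
```

>>> servo_tool:
  moves:
    - [4,10,6,0]

```text
time: 4.43
ee_pos: [0.392, 0.9996, 0.3005]
tcp_rot: [140.9, 0.0, 158.8]
wrist_force: [1.6, 0.6, -0.0]
opening: 0.0001
grasp_force: 0.0
```

>>> servo_tool:
  moves:
    - [4,10,6,0]

```text
time: 4.52
ee_pos: [0.3968, 1.0113, 0.307]
tcp_rot: [138.9, 0.0, 158.8]
wrist_force: [0.4, 0.3, 0.1]
opening: -0.0003
grasp_force: 0.0
```

>>> servo_tool:
  moves:
    - [4,10,6,0]

```text
time: 4.6
ee_pos: [0.4014, 1.0224, 0.3133]
tcp_rot: [137.1, 0.0, 158.8]
wrist_force: [-0.2, -0.3, -0.1]
opening: 0.0001
grasp_force: 0.0
```

>>> servo_tool:
  moves:
    - [4,10,6,0]

```text
time: 4.68
ee_pos: [0.4059, 1.0332, 0.3196]
tcp_rot: [135.3, 0.0, 158.8]
wrist_force: [0.1, -0.2, -0.7]
opening: -0.0005
grasp_force: 0.0
```

Lean is about 45° now. A front approach is out of joint range, so I'll go round and come in from the right, as the task suggests.

>>> servo_tool:
  moves:
    - [-2,-10,3,0.05]
    - [2,-76,3,0.31]
    - [2,-76,3,0.31]
    - [2,-76,3,0.31]
    - [2,-76,3,0.31]
    - [2,-76,3,0.31]
    - [2,-76,3,0.31]
    - [2,-76,3,0.31]
    - [2,-76,3,0.31]
    - [2,-76,3,0.31]
    - [2,-76,3,0.31]
    - [2,-76,3,0.31]
    - [2,-76,3,0.31]
    - [2,-76,3,0.31]
    - [2,-76,3,0.31]
    - [2,-76,3,0.31]
    - [2,-76,3,0.31]
    - [2,-76,3,0.31]
    - [2,-76,3,0.31]
    - [2,-76,3,0.31]

```text
time: 6.35
ee_pos: [0.4261, 0.2691, 0.3515]
tcp_rot: [135.3, 0.2, 176.3]
wrist_force: [0.9, 0.2, -0.0]
opening: 0.0001
grasp_force: 0.0
```

Run:
```python
from h import *
from scipy.spatial.transform import Rotation as Ro
o=get_obs(); print(o['q'],o['qd'],o['ee_pos'],o['tcp_rot'],o['time']); print(Ro.from_euler('xyz',o['tcp_rot'],degrees=True).as_matrix())
```

```text
[  9.49721126 -16.17907926  -5.53782338  87.75171672  43.19458537
  18.23665188] [ -9.43668436   2.78290657   2.3847919    7.00704906   2.28775792
 -10.03375657] [0.42613621 0.26907666 0.35153954] [1.35289163e+02 1.75486799e-01 1.76309232e+02] 6.35
[[-0.99792132  0.04359637  0.04745937]
 [ 0.06437122  0.70933121  0.7019299 ]
 [-0.00306282  0.70352583 -0.71066309]]
```

>>> servo_tool:
  moves:
    - [0.4,-57,0,0]
    - [0.4,-57,0,0]
    - [0.4,-57,0,0]
    - [0.4,-57,0,0]
    - [0.4,-57,0,0]
    - [0.4,-57,0,0]
    - [0.4,-57,0,0]
    - [0.4,-57,0,0]
    - [0.4,-57,0,0]
    - [0.4,-57,0,0]
    - [0.4,-57,0,0]
    - [0.4,-57,0,0]
    - [0.4,-57,0,0]
    - [0.4,-57,0,0]
    - [0.4,-57,0,0]
    - [0.4,-57,0,0]
    - [0.4,-57,0,0]
    - [0.4,-57,0,0]

```text
time: 7.85
ee_pos: [0.4281, -0.2752, 0.3155]
tcp_rot: [137.2, 1.5, 175.3]
wrist_force: [-0.5, -0.6, 0.6]
opening: 0.0002
grasp_force: 0.0
```

Run:
```python
from h import *
o=get_obs(); print(o['q'],o['qd'],o['ee_pos'],o['tcp_rot'],o['time'])
```

```text
[-48.97226433  26.69182532  35.09339368 130.51826176  29.94840415
 -53.64358638] [ 0.43651143 -0.44290997 -0.7094713  -0.08336479 -0.10451933 -0.04831538] [ 0.428101   -0.27524614  0.31547474] [137.23223992   1.45291701 175.29737718] 7.85
```

>>> servo_tool:
  moves:
    - [0.2,0,-25.5,0]
    - [0.2,0,-25.5,0]
    - [0.2,0,-25.5,0]
    - [0.2,0,-25.5,0]
    - [0.2,0,-25.5,0]
    - [0.2,0,-25.5,0]
    - [0.2,0,-25.5,0]
    - [0.2,0,-25.5,0]
    - [0.2,0,-25.5,0]
    - [0.2,0,-25.5,0]

```text
time: 8.68
ee_pos: [0.431, -0.2768, 0.0621]
tcp_rot: [137.3, 1.5, 175.3]
wrist_force: [0.3, 0.3, 1.2]
opening: -0.0002
grasp_force: 0.0
```

Run:
```python
from h import *
o=get_obs(); print(o['q'],o['qd'],o['ee_pos'],o['tcp_rot'],o['time'])
from scipy.spatial.transform import Rotation as Ro
print(Ro.from_euler('xyz',o['tcp_rot'],degrees=True).as_matrix())
```

```text
[-48.8764303   27.98915991   8.73384851 102.682467    30.01742021
 -53.52694516] [-0.34688778 -0.08080558  0.02020969 -0.53525366 -0.05644743  0.00155919] [ 0.43095558 -0.27682051  0.06208085] [137.31284168   1.54281906 175.27306307] 8.6833
[[-0.99623747  0.04238241  0.0755952 ]
 [ 0.08237718  0.73407072  0.674058  ]
 [-0.02692402  0.67774915 -0.7348001 ]]
```

>>> servo_tool:
  moves:
    - [0,3.5,-0.4,0]
    - [0,7,-0.4,0]
    - [0,10,-0.4,0]
    - [0,12,-0.4,0]
    - [0,13.5,-0.4,0]
    - [0,14.2,-0.4,0]
    - [0,14.2,-0.4,0]
    - [0,14.2,-0.4,0]

```text
time: 9.35
ee_pos: [0.4306, -0.135, 0.0563]
tcp_rot: [137.3, 1.5, 175.3]
wrist_force: [0.3, 0.8, -0.0]
opening: 0.0003
grasp_force: 0.0
```

Run:
```python
from h import *
o=get_obs(); print(o['q'],o['ee_pos'],o['tcp_rot'],o['wrist_force'],o['time'])
im=camera("scene"); print(proj("scene",o['ee_pos']),proj("scene",[.4065,-.1285,.105]))
cv2.imwrite("pics/s1.png",cv2.resize(im[130:330,150:420,::-1],None,fx=2.9,fy=2.9,interpolation=cv2.INTER_CUBIC))
```

```text
[-38.65226929  13.45378566 -10.03937997  92.80241253  35.02146712
 -42.94520257] [ 0.43062947 -0.13497787  0.05625168] [137.26050968   1.50401227 175.27450822] [ 0.32990286  0.82667736 -0.00502375] 9.35
[298.68123237 227.09541265] [306.24132619 208.41854333]
```

View pics/s1.png

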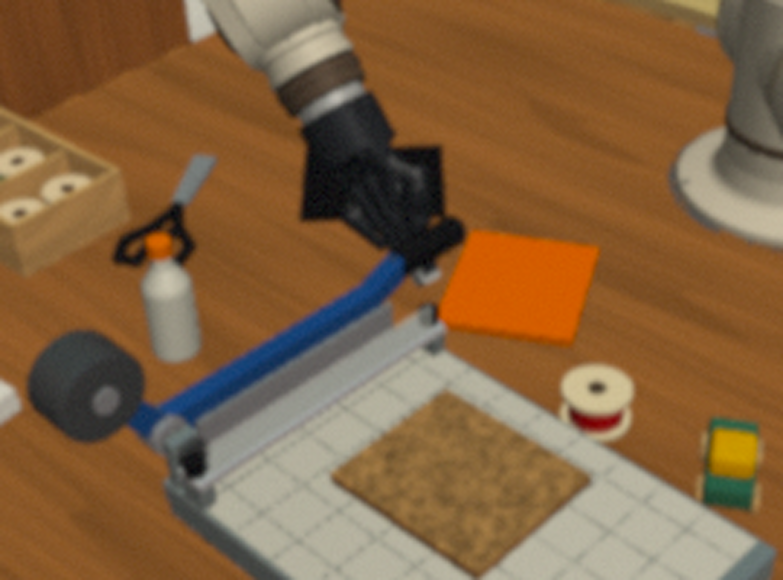

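The crop shows the gripper reaching in from the right with its tip under the handle at about crop (428,275). Now I'll lift along the arc.

>>> servo_tool:
  moves:
    - [0,0,0.6,0]
    - [0,0,1.2,0]
    - [0.1,0,2.2,0]
    - [0.25,0,3.2,0]
    - [0.5,0,4.4,0]
    - [0.8,0,5.6,0]
    - [1.2,-0.1,7,0]
    - [1.6,-0.1,8.4,0]
    - [2,-0.1,9.6,0]
    - [2.5,-0.2,11,0]
    - [3.1,-0.2,12.4,0]
    - [3.1,-0.2,12.4,0]

```text
time: 10.4
ee_pos: [0.4622, -0.1369, 0.1821]
tcp_rot: [137.3, 1.6, 175.2]
wrist_force: [-0.5, 0.3, 0.7]
opening: 0.0003
grasp_force: 0.0
```

Run:
```python
from h import *
o=get_obs(); print(o['q'],o['ee_pos'],o['tcp_rot'],o['wrist_force'],o['time'])
im=camera("scene")
cv2.imwrite("pics/s2.png",cv2.resize(im[130:330,150:420,::-1],None,fx=2.2,fy=2.2,interpolation=cv2.INTER_CUBIC))
```

```text
[-36.77816952  12.77615319   3.54919964 105.77622962  35.88830438
 -40.83778066] [ 0.46221651 -0.13692148  0.18211035] [137.2664153    1.5834065  175.22611992] [-0.52791874  0.31398623  0.70851665] 10.4
```

View pics/s2.png

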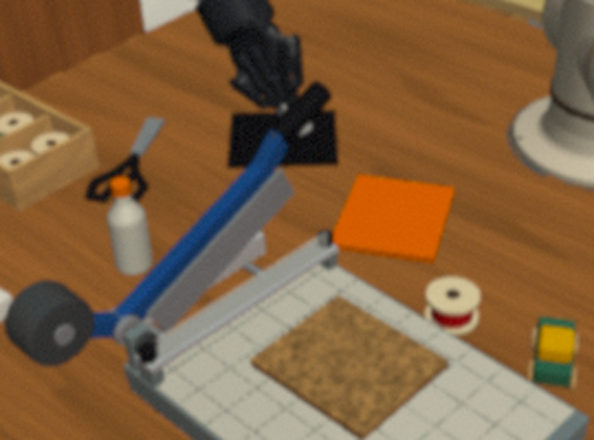

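The crop shows the blade arm raised partway and resting on the fingertips at crop (305,130). Wrist force is small, so I'll continue.

>>> servo_tool:
  moves:
    - [0.5,0,0.9,0]
    - [1,-0.1,1.7,0]
    - [1.5,-0.1,2.6,0]
    - [2,-0.1,3.3,0]
    - [2.6,-0.2,4.2,0]
    - [3.2,-0.2,5.1,0]
    - [3.8,-0.2,5.9,0]
    - [4.4,-0.3,6.6,0]
    - [5,-0.3,7.3,0]
    - [5.6,-0.3,8,0]
    - [5.6,-0.3,8,0]
    - [5.6,-0.3,8,0]
    - [5.6,-0.3,8,0]
    - [5.6,-0.3,8,0]
    - [5.6,-0.3,8,0]

```text
time: 11.7
ee_pos: [0.5167, -0.1392, 0.2586]
tcp_rot: [137.1, 1.3, 175.2]
wrist_force: [1.3, -0.5, 0.3]
opening: 0.0001
grasp_force: 0.0
```

Run:
```python
from h import *
o=get_obs(); print(o['q'],o['ee_pos'],o['tcp_rot'],o['wrist_force'],o['time'])
im=camera("scene")
cv2.imwrite("pics/s3.png",cv2.resize(im[60:330,130:420,::-1],None,fx=2,fy=2,interpolation=cv2.INTER_CUBIC))
```

```text
[-33.81162109  18.784589    19.46658125 113.95590332  37.08017905
 -37.47448935] [ 0.51666715 -0.13921659  0.25856965] [137.14471755   1.34061304 175.23468838] [ 1.30822119 -0.45627999  0.2564023 ] 11.7
```

View pics/s3.png

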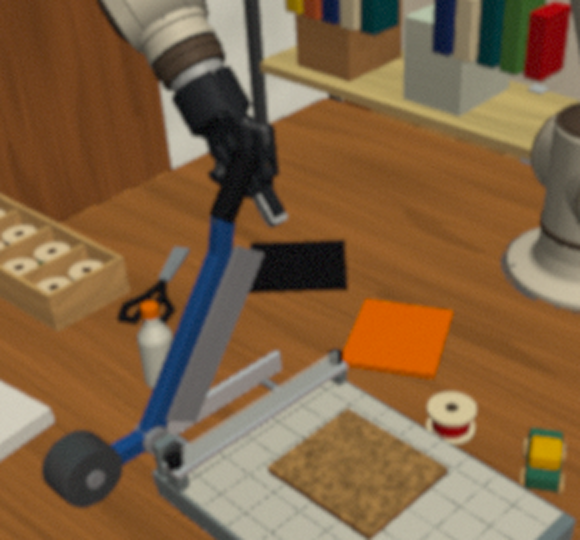

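The arm is now near its stop: the handle at crop (235,185) has lifted clear of the fingertips. I'll retreat to the right, turn the lean inward and straighten the tool.

>>> servo_tool:
  moves:
    - [-3,-2,0,0]
    - [-6,-5,1,0]
    - [-10,-19,3,0.98]
    - [-10,-19,3,0.98]
    - [-10,-19,3,0.98]
    - [-10,-19,3,0.98]
    - [-10,-19,3,0.98]
    - [-10,-19,3,0.98]
    - [-10,-19,3,0.98]
    - [-10,-19,3,0.98]
    - [-10,-19,3,0.98]
    - [-10,-19,3,0.98]
    - [-10,-19,3,0.98]

```text
time: 12.83
ee_pos: [0.3786, -0.2967, 0.213]
tcp_rot: [139.5, 1.4, -128.7]
wrist_force: [-0.2, -0.4, 0.7]
opening: -0.0
grasp_force: 0.0
```

Run:
```python
from h import *
from scipy.spatial.transform import Rotation as Ro
o=get_obs(); print(o['q'],o['ee_pos'],o['tcp_rot'],o['wrist_force'],o['time']); print(Ro.from_euler('xyz',o['tcp_rot'],degrees=True).as_matrix())
```

```text
[-38.68460514  35.02227604  34.92366254 130.43860771   1.01764318
 -90.8920774 ] [ 0.37860325 -0.29666705  0.21301216] [ 139.47089796    1.35315888 -128.66795742] [-0.19736411 -0.36451347  0.65477222] 12.8333
[[-0.62463186 -0.60304022 -0.4961628 ]
 [-0.78056222  0.46291846  0.42003467]
 [-0.02361488  0.64965298 -0.75986403]]
```

>>> servo_tool:
  moves:
    - [5,-4,6,0]

```text
time: 12.92
ee_pos: [0.3886, -0.3051, 0.2173]
tcp_rot: [141.2, 1.3, -128.8]
wrist_force: [0.8, -0.5, -0.1]
opening: -0.0001
grasp_force: 0.0
```

>>> servo_tool:
  moves:
    - [5,-4,6,0]

```text
time: 13.0
ee_pos: [0.3997, -0.3141, 0.223]
tcp_rot: [143.2, 1.3, -128.8]
wrist_force: [0.7, -0.7, 0.2]
opening: 0.0001
grasp_force: 0.0
```

>>> servo_tool:
  moves:
    - [5,-4,6,0]

```text
time: 13.08
ee_pos: [0.4102, -0.3223, 0.2281]
tcp_rot: [145.0, 1.3, -128.8]
wrist_force: [1.0, 0.4, 0.6]
opening: 0.0004
grasp_force: 0.0
```

>>> servo_tool:
  moves:
    - [5,-4,6,0]

```text
time: 13.17
ee_pos: [0.4202, -0.3301, 0.2331]
tcp_rot: [146.8, 1.3, -128.8]
wrist_force: [-0.6, -0.4, 0.1]
opening: -0.0
grasp_force: 0.0
```

>>> servo_tool:
  moves:
    - [5,-4,6,0]

```text
time: 13.25
ee_pos: [0.4299, -0.3376, 0.2382]
tcp_rot: [148.6, 1.3, -128.8]
wrist_force: [0.3, -0.0, -0.2]
opening: 0.0001
grasp_force: 0.0
```

>>> servo_tool:
  moves:
    - [5,-4,6,0]

```text
time: 13.33
ee_pos: [0.4393, -0.345, 0.2436]
tcp_rot: [150.4, 1.3, -128.8]
wrist_force: [-0.0, 0.1, -0.1]
opening: -0.0004
grasp_force: 0.0
```

>>> servo_tool:
  moves:
    - [5,-4,6,0]

```text
time: 13.42
ee_pos: [0.4484, -0.352, 0.2491]
tcp_rot: [152.2, 1.3, -128.8]
wrist_force: [0.2, 0.4, 0.4]
opening: 0.0001
grasp_force: 0.0
```

>>> servo_tool:
  moves:
    - [5,-4,6,0]

```text
time: 13.5
ee_pos: [0.4573, -0.3588, 0.2548]
tcp_rot: [153.9, 1.3, -128.8]
wrist_force: [0.4, -1.2, -0.7]
opening: 0.0002
grasp_force: 0.0
```

Run:
```python
from h import *
from scipy.spatial.transform import Rotation as Ro
o=get_obs(); print(o['q'],o['ee_pos'],o['tcp_rot'],o['wrist_force'],o['time']); print(Ro.from_euler('xyz',o['tcp_rot'],degrees=True).as_matrix())
```

```text
[-38.71327505  41.14291491  55.53921376 130.47811718   1.2070185
 -90.52682241] [ 0.45727109 -0.35882323  0.25479298] [ 153.92307132    1.31571038 -128.77073134] [ 0.36527823 -1.16366465 -0.74011495] 13.5
[[-0.62604052 -0.70661291 -0.32980519]
 [-0.7794524   0.55459145  0.29134565]
 [-0.02296146  0.43946163 -0.89796784]]
```

>>> servo_tool:
  moves:
    - [6,-5,5,0]

```text
time: 13.58
ee_pos: [0.469, -0.3688, 0.257]
tcp_rot: [155.7, 1.3, -128.8]
wrist_force: [0.9, -0.5, 0.9]
opening: 0.0
grasp_force: 0.0
```

>>> servo_tool:
  moves:
    - [6,-5,5,0]

```text
time: 13.67
ee_pos: [0.4805, -0.3788, 0.2572]
tcp_rot: [157.4, 1.3, -128.8]
wrist_force: [-0.4, -0.2, 0.3]
opening: 0.0
grasp_force: 0.0
```

>>> servo_tool:
  moves:
    - [6,-5,5,0]

```text
time: 13.75
ee_pos: [0.4911, -0.3879, 0.2581]
tcp_rot: [159.1, 1.3, -128.8]
wrist_force: [0.5, 0.3, -0.2]
opening: -0.0001
grasp_force: 0.0
```

>>> servo_tool:
  moves:
    - [6,-5,5,0]

```text
time: 13.83
ee_pos: [0.501, -0.3965, 0.2596]
tcp_rot: [160.7, 1.3, -128.8]
wrist_force: [-0.0, 0.4, 0.7]
opening: -0.0001
grasp_force: 0.0
```

>>> servo_tool:
  moves:
    - [6,-5,5,0]

```text
time: 13.92
ee_pos: [0.5069, -0.4019, 0.2625]
tcp_rot: [162.0, 1.3, -128.8]
wrist_force: [11.8, -10.1, 12.1]
opening: 0.0001
grasp_force: 0.0
```

>>> servo_tool:
  moves:
    - [6,-5,5,0]

```text
time: 14.0
ee_pos: [0.5054, -0.4015, 0.2679]
tcp_rot: [162.4, 1.3, -128.7]
wrist_force: [-0.1, 0.2, -1.4]
opening: -0.0001
grasp_force: 0.0
```

>>> servo_tool:
  moves:
    - [6,-5,5,0]

```text
time: 14.08
ee_pos: [0.5037, -0.4008, 0.2789]
tcp_rot: [163.4, 1.3, -128.7]
wrist_force: [-0.5, 0.2, 0.4]
opening: 0.0002
grasp_force: 0.0
```

>>> servo_tool:
  moves:
    - [6,-5,5,0]

```text
time: 14.17
ee_pos: [0.5021, -0.4, 0.2882]
tcp_rot: [164.2, 1.3, -128.6]
wrist_force: [-0.2, 0.4, 0.1]
opening: -0.0
grasp_force: 0.0
```

>>> servo_tool:
  moves:
    - [6,-5,5,0]

```text
time: 14.25
ee_pos: [0.5007, -0.3993, 0.296]
tcp_rot: [164.9, 1.3, -128.6]
wrist_force: [-0.4, 0.1, -0.2]
opening: 0.0004
grasp_force: 0.0
```

>>> servo_tool:
  moves:
    - [6,-5,5,0]

```text
time: 14.33
ee_pos: [0.4993, -0.3987, 0.303]
tcp_rot: [165.6, 1.4, -128.6]
wrist_force: [-1.1, 0.3, -0.4]
opening: -0.0003
grasp_force: 0.0
```

Run:
```python
from h import *
from scipy.spatial.transform import Rotation as Ro
o=get_obs(); print(o['q'],o['ee_pos'],o['tcp_rot'],o['wrist_force'],o['time']); print(Ro.from_euler('xyz',o['tcp_rot'],degrees=True).as_matrix())
```

```text
[-39.12995537  44.72517324  70.76534988 130.47548891   1.17432596
 -90.86686458] [ 0.49929932 -0.39867349  0.30297733] [ 165.58003111    1.35325784 -128.58301909] [-1.11289518  0.25889831 -0.43461623] 14.3333
[[-0.62347401 -0.76074662 -0.18040163]
 [-0.78148731  0.59940346  0.17318509]
 [-0.02361661  0.24895799 -0.9682263 ]]
```

>>> servo_tool:
  moves:
    - [8,-6.5,0,0]

```text
time: 14.42
ee_pos: [0.4996, -0.3992, 0.2995]
tcp_rot: [165.2, 1.4, -128.6]
wrist_force: [0.6, -0.6, -0.2]
opening: -0.0
grasp_force: 0.0
```

>>> servo_tool:
  moves:
    - [8,-6.5,0,0]

```text
time: 14.5
ee_pos: [0.5009, -0.4006, 0.2918]
tcp_rot: [164.6, 1.4, -128.6]
wrist_force: [1.1, 0.1, -0.2]
opening: 0.0002
grasp_force: 0.0
```

>>> servo_tool:
  moves:
    - [8,-6.5,0,0]

```text
time: 14.58
ee_pos: [0.5018, -0.4015, 0.2852]
tcp_rot: [164.0, 1.5, -128.6]
wrist_force: [0.6, 0.5, -0.1]
opening: -0.0
grasp_force: 0.0
```

>>> servo_tool:
  moves:
    - [8,-6.5,0,0]

```text
time: 14.67
ee_pos: [0.5024, -0.4023, 0.2797]
tcp_rot: [163.5, 1.5, -128.6]
wrist_force: [0.5, -1.2, 0.2]
opening: -0.0001
grasp_force: 0.0
```

>>> servo_tool:
  moves:
    - [8,-6.5,0,0]

```text
time: 14.75
ee_pos: [0.5029, -0.4031, 0.2751]
tcp_rot: [163.1, 1.5, -128.6]
wrist_force: [0.7, -0.1, 0.2]
opening: -0.0002
grasp_force: 0.0
```

Run:
```python
from h import *
o=get_obs(); print(o['q'],o['ee_pos'],o['tcp_rot'],o['wrist_force'],o['time'])
```

```text
[-39.27239066  47.18312101  70.70530878 130.4536787    1.26629605
 -91.08404573] [ 0.50287309 -0.40305657  0.27505479] [ 163.08939855    1.52695776 -128.60382853] [ 0.73856183 -0.10094461  0.18637371] 14.75
```

>>> servo_tool:
  moves:
    - [-2,1.6,-9,0]
    - [-2,1.6,-9,0]
    - [-2,1.6,-9,0]
    - [-2,1.6,-9,0]

```text
time: 15.08
ee_pos: [0.4822, -0.3865, 0.1836]
tcp_rot: [163.1, 1.5, -128.6]
wrist_force: [0.9, -0.2, 0.3]
opening: -0.0002
grasp_force: 0.0
```

>>> servo_tool:
  moves:
    - [8,-6.4,3,0]
    - [8,-6.4,3,0]
    - [8,-6.4,3,0]

```text
time: 15.33
ee_pos: [0.5305, -0.425, 0.2022]
tcp_rot: [163.1, 1.5, -128.6]
wrist_force: [1.5, -1.4, 2.0]
opening: 0.0
grasp_force: 0.0
```

>>> servo_tool:
  moves:
    - [8,-6.4,5,0]

```text
time: 15.42
ee_pos: [0.5084, -0.4076, 0.2343]
tcp_rot: [159.7, 1.6, -128.6]
wrist_force: [0.9, -0.6, -2.8]
opening: -0.0003
grasp_force: 0.0
```

>>> servo_tool:
  moves:
    - [8,-6.4,5,0]

```text
time: 15.5
ee_pos: [0.5074, -0.4068, 0.245]
tcp_rot: [160.7, 1.7, -128.7]
wrist_force: [-1.1, 1.2, 0.3]
opening: 0.0003
grasp_force: 0.0
```

>>> servo_tool:
  moves:
    - [8,-6.4,5,0]

```text
time: 15.58
ee_pos: [0.5054, -0.4047, 0.2553]
tcp_rot: [161.3, 1.7, -128.7]
wrist_force: [-0.6, 0.9, 0.0]
opening: -0.0001
grasp_force: 0.0
```

Run:
```python
from h import *
o=get_obs(); print(o['q'],o['ee_pos'],o['tcp_rot'],o['wrist_force'],o['time'])
```

```text
[-39.29509267  48.93681931  70.70203483 130.48005283   1.37963143
 -91.13906781] [ 0.505412   -0.40473596  0.25533601] [ 161.30816582    1.67199457 -128.65857343] [-0.58254812  0.92698004  0.02826203] 15.5833
```

The solver sticks in the joint 3/joint 4 corner. I'll turn the lean outward instead and straighten against the close-in limit.

>>> servo_tool:
  moves:
    - [-9,7,0,-1.0]
    - [-9,7,0,-1.0]
    - [-9,7,0,-1.0]
    - [-9,7,0,-1.0]
    - [-9,7,0,-1.0]
    - [-9,7,0,-2.0]
    - [-9,7,0,-2.0]
    - [-9,7,0,-2.0]
    - [-9,7,0,-2.0]
    - [-9,7,0,-2.0]
    - [-9,7,0,-2.0]
    - [-9,7,0,-2.0]
    - [-9,7,0,-2.0]
    - [-9,7,0,-2.0]
    - [-9,7,0,-2.0]
    - [-9,7,0,-2.0]
    - [-9,7,0,-2.0]
    - [-9,7,0,-2.0]
    - [-9,7,0,-2.0]

```text
time: 17.17
ee_pos: [0.4146, -0.3337, 0.2589]
tcp_rot: [161.4, 1.8, 116.5]
wrist_force: [-0.4, 0.6, 0.4]
opening: 0.0001
grasp_force: 0.0
```

>>> servo_tool:
  moves:
    - [-6,5,0,-1.14]
    - [-6,5,0,-1.14]
    - [-6,5,0,-1.14]
    - [-6,5,0,-1.14]
    - [-6,5,0,-1.14]
    - [-6,5,0,-1.14]
    - [-6,5,0,-1.14]
    - [-6,5,0,-1.14]
    - [-6,5,0,-1.14]
    - [-6,5,0,-1.14]
    - [-6,5,0,-1.14]

```text
time: 18.08
ee_pos: [0.3555, -0.284, 0.2571]
tcp_rot: [161.4, 1.7, 51.8]
wrist_force: [-0.8, -0.6, -0.3]
opening: 0.0003
grasp_force: 0.0
```

Run:
```python
from h import *
from scipy.spatial.transform import Rotation as Ro
o=get_obs(); print(o['q'],o['ee_pos'],o['tcp_rot'],o['wrist_force'],o['time']); print(Ro.from_euler('xyz',o['tcp_rot'],degrees=True).as_matrix())
for r in (.42,.36,.30,.26): print(r,ik(r,.25,18))
```

```text
[-37.45512615 -26.24328452 -16.06467716  81.63435719  -1.86138131
  90.1837481 ] [ 0.35554669 -0.2840399   0.25714333] [161.44135162   1.70622936  51.778423  ] [-0.83984742 -0.56574323 -0.33382758] 18.0833
[[ 0.61842998  0.75063344  0.23258072]
 [ 0.78527563 -0.5790856  -0.21909371]
 [-0.02977492  0.31813409 -0.94757805]]
0.42 (array([-30.68786854, -19.38750348,  83.30036638]), np.float64(2.6096270618584994e-16))
0.36 (array([-38.89613377, -23.63742386,  87.2587105 ]), np.float64(4.858679450282882e-17))
0.3 (array([-47.0740902 , -26.97307876,  92.10107057]), np.float64(4.929982299907858e-13))
0.26 (array([-48.5       , -26.18760032,  95.58022051]), np.float64(0.0002275142794628488))
```

>>> servo_tool:
  moves:
    - [-12,9.6,0,0]
    - [-12,9.6,0,0]
    - [-12,9.6,0,0]
    - [-12,9.6,0,0]
    - [-12,9.6,0,0]
    - [-12,9.6,0,0]

```text
time: 18.58
ee_pos: [0.2349, -0.1883, 0.2576]
tcp_rot: [161.3, 1.7, 51.7]
wrist_force: [0.4, 0.2, 0.2]
opening: 0.0004
grasp_force: 0.0
```

>>> servo_tool:
  moves:
    - [-4,3.2,0,0]

```text
time: 18.67
ee_pos: [0.2173, -0.1727, 0.2634]
tcp_rot: [162.7, 1.7, 51.6]
wrist_force: [0.3, 0.1, -0.6]
opening: 0.0003
grasp_force: 0.0
```

>>> servo_tool:
  moves:
    - [-4,3.2,0,0]

```text
time: 18.75
ee_pos: [0.2013, -0.1569, 0.2764]
tcp_rot: [164.4, 1.9, 51.6]
wrist_force: [0.3, 0.1, 0.4]
opening: 0.0003
grasp_force: 0.0
```

>>> servo_tool:
  moves:
    - [-4,3.2,0,0]

```text
time: 18.83
ee_pos: [0.1873, -0.1415, 0.2899]
tcp_rot: [166.0, 2.0, 51.5]
wrist_force: [0.8, 0.4, 0.7]
opening: -0.0001
grasp_force: 0.0
```

>>> servo_tool:
  moves:
    - [-4,3.2,0,0]

```text
time: 18.92
ee_pos: [0.173, -0.1245, 0.3034]
tcp_rot: [167.4, 2.2, 51.4]
wrist_force: [1.0, -0.1, 0.1]
opening: 0.0
grasp_force: 0.0
```

Run:
```python
from h import *
o=get_obs(); print(o['q'],o['ee_pos'],o['tcp_rot'],o['wrist_force'],o['time'])
```

```text
[-30.49522653 -48.37335929 -19.3358718  106.88688249  -3.92214253
  97.40269423] [ 0.17300998 -0.12451501  0.30340965] [167.43715475   2.24612251  51.43720337] [ 0.97216391 -0.11090389  0.09956899] 18.9167
```

>>> servo_tool:
  moves:
    - [12,-10,1,1.0]
    - [12,-10,1,1.0]
    - [12,-10,1,1.0]
    - [12,-10,1,1.0]
    - [12,-10,1,1.0]
    - [23,-18,2,2.0]
    - [23,-18,2,2.0]
    - [23,-18,2,2.0]
    - [23,-18,2,2.0]
    - [23,-18,2,2.0]
    - [23,-18,2,2.0]
    - [23,-18,2,2.0]
    - [23,-18,2,2.0]
    - [23,-18,2,2.0]
    - [23,-18,2,2.0]
    - [23,-18,2,2.0]
    - [23,-18,2,2.0]

```text
time: 20.33
ee_pos: [0.4043, -0.3059, 0.321]
tcp_rot: [167.1, 2.2, 166.4]
wrist_force: [1.4, -0.2, -0.8]
opening: -0.0001
grasp_force: 0.0
```

>>> servo_tool:
  moves:
    - [0,0,4,1.14]
    - [0,0,4,1.14]
    - [0,0,4,1.14]
    - [0,0,4,1.14]
    - [0,0,4,1.14]
    - [0,0,4,1.14]
    - [0,0,4,1.14]
    - [0,0,4,1.14]
    - [0,0,4,1.14]
    - [0,0,4,1.14]
    - [0,0,4,1.14]

```text
time: 21.25
ee_pos: [0.404, -0.3049, 0.3623]
tcp_rot: [167.3, 2.2, -129.0]
wrist_force: [0.2, 0.7, 0.2]
opening: -0.0002
grasp_force: 0.0
```

Run:
```python
from h import *
from scipy.spatial.transform import Rotation as Ro
o=get_obs(); print(o['q'],o['ee_pos'],o['tcp_rot'],o['wrist_force'],o['time']); print(Ro.from_euler('xyz',o['tcp_rot'],degrees=True).as_matrix())
```

```text
[-38.35651389  18.01613549  39.21817761 123.93376065   2.32617525
 -89.90699567] [ 0.40396375 -0.30492725  0.36227117] [ 167.25454607    2.24843477 -128.96022287] [0.1874695  0.65075706 0.23292658] 21.25
[[-0.62829662 -0.7638653  -0.14748952]
 [-0.77698402  0.6065571   0.16847647]
 [-0.03923252  0.22045019 -0.97460891]]
```

>>> servo_tool:
  moves:
    - [0,0,6,0]
    - [0,0,6,0]
    - [0,0,6,0]

```text
time: 21.5
ee_pos: [0.4005, -0.3023, 0.4136]
tcp_rot: [168.4, 2.3, -129.1]
wrist_force: [-0.0, 1.1, 0.2]
opening: 0.0003
grasp_force: 0.0
```

>>> servo_tool:
  moves:
    - [1,-1,6,0]

```text
time: 21.58
ee_pos: [0.4004, -0.3027, 0.422]
tcp_rot: [169.6, 2.3, -129.0]
wrist_force: [0.5, -0.6, -1.0]
opening: -0.0001
grasp_force: 0.0
```

>>> servo_tool:
  moves:
    - [1,-1,6,0]

```text
time: 21.67
ee_pos: [0.3994, -0.3025, 0.4363]
tcp_rot: [171.6, 2.3, -129.0]
wrist_force: [-0.3, 0.3, 0.1]
opening: 0.0001
grasp_force: 0.0
```

>>> servo_tool:
  moves:
    - [1,-1,6,0]

```text
time: 21.75
ee_pos: [0.3989, -0.3025, 0.4499]
tcp_rot: [173.5, 2.3, -128.9]
wrist_force: [0.3, 0.2, 0.2]
opening: -0.0
grasp_force: 0.0
```

>>> servo_tool:
  moves:
    - [1,-1,6,0]

```text
time: 21.83
ee_pos: [0.3988, -0.3029, 0.4627]
tcp_rot: [175.3, 2.3, -128.9]
wrist_force: [-0.9, -0.2, 0.3]
opening: 0.0002
grasp_force: 0.0
```

>>> servo_tool:
  moves:
    - [1,-1,6,0]

```text
time: 21.92
ee_pos: [0.399, -0.3035, 0.4749]
tcp_rot: [177.1, 2.4, -128.9]
wrist_force: [0.4, -0.1, -0.5]
opening: 0.0
grasp_force: 0.0
```

>>> servo_tool:
  moves:
    - [1,-1,6,0]

```text
time: 22.0
ee_pos: [0.3994, -0.3041, 0.4868]
tcp_rot: [178.9, 2.4, -128.8]
wrist_force: [0.2, -0.4, -0.2]
opening: 0.0005
grasp_force: 0.0
```

>>> servo_tool:
  moves:
    - [0,0,0,0]
    - [0,0,0,0]

```text
time: 22.17
ee_pos: [0.3994, -0.3041, 0.4862]
tcp_rot: [178.8, 2.4, -128.8]
wrist_force: [0.9, 0.1, 0.8]
opening: 0.0001
grasp_force: 0.0
```

Run:
```python
from h import *
o=get_obs(); print(o['q'],o['ee_pos'],o['tcp_rot'],o['wrist_force'],o['time'])
```

```text
[-38.63349165  18.30583124  57.57394061 130.45996175   2.37565794
 -89.85609018] [ 0.39937988 -0.30407996  0.48620083] [ 178.80115868    2.37214025 -128.82693628] [0.91402332 0.08286986 0.81240845] 22.1667
```

Tool is vertical again. I'll go round the front to above the bed left of the cork, opening the gripper and aligning it with the trimmer's x.

>>> servo_tool:
  moves:
    - [0,44,-6,0.616]
    - [0,44,-6,0.616]
    - [0,44,-6,0.616]
    - [0,44,-6,0.616]
    - [0,44,-6,0.616]
    - [0,44,-6,0.616]
    - [0,44,-6,0.616]
    - [0,44,-6,0.616]
    - [0,44,-6,0.616]
    - [0,44,-6,0.616]
    - [0,44,-6,0.616]
    - [0,44,-6,0.616]
    - [0,44,-6,0.616]
    - [0,44,-6,0.616]
  claw: 0

```text
time: 23.33
ee_pos: [0.3997, 0.1355, 0.4244]
tcp_rot: [178.6, 2.3, -93.5]
wrist_force: [0.6, -0.6, 0.1]
opening: 0.0854
grasp_force: 0.0
```

Run:
```python
from h import *
o=get_obs(); print(o['q'],o['ee_pos'],o['tcp_rot'],o['opening'],o['time'])
im=camera("top")[:,:,::-1].copy(); cv2.imwrite("pics/top2.png",im)
cv2.imwrite("pics/crop2.png",cv2.resize(im[110:280,220:440],None,fx=3.5,fy=3.5,interpolation=cv2.INTER_CUBIC))
```

```text
[ 16.92234506  -2.24342679  25.51101581 118.29505106   2.68170534
 -69.62384456] [0.39966359 0.13553531 0.42435238] [178.55854876   2.32528425 -93.49571965] 0.08536347925676815 23.3333
```

View pics/crop2.png

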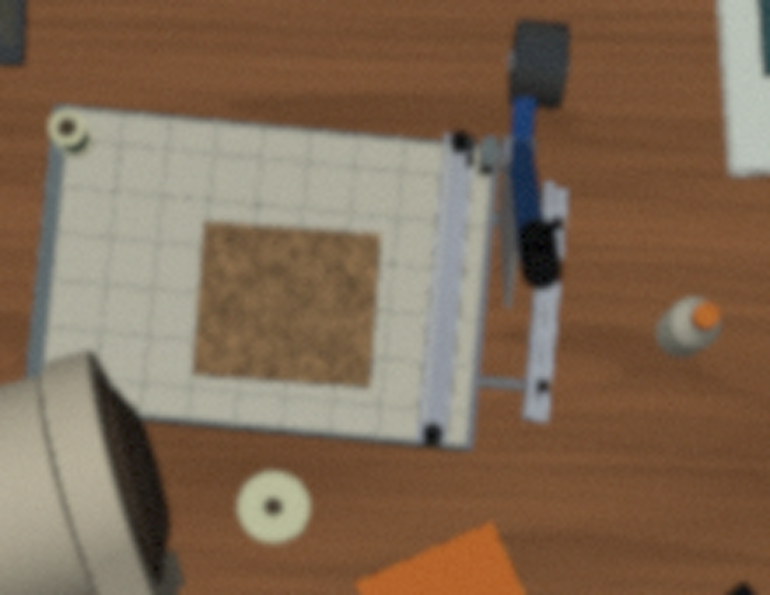

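The crop shows the blade arm standing up at its stop, with the handle top at crop (540,250). The cork is unmoved at crop (205,222)-(370,385). Now down onto the bed left of the cork.

>>> servo_tool:
  moves:
    - [20.9,1,0,0]
    - [20.9,1,0,0]
    - [20.9,1,0,0]
    - [20.9,1,0,0]
    - [20.9,1,0,0]
    - [20.9,1,-30,0]
    - [20.9,1,-30,0]
    - [20.9,1,-30,0]
    - [20.9,1,-30,0]
    - [20.9,1,-30,0]
    - [20.9,1,-30,0]
    - [20.9,1,-30,0]
    - [20.9,1,-30,0]
    - [20.9,1,-30,0]
    - [20.9,1,-30,0]

```text
time: 24.63
ee_pos: [0.6077, 0.144, 0.1239]
tcp_rot: [178.4, 2.3, -93.6]
wrist_force: [0.4, 0.8, 1.0]
opening: 0.0853
grasp_force: 0.0
```

Run:
```python
from h import *
o=get_obs(); print(o['q'],o['ee_pos'],o['tcp_rot'],o['wrist_force'],o['time'])
a=np.radians(-3.5);R=np.array([[np.cos(a),np.sin(a)],[-np.sin(a),np.cos(a)]]); print(R@(o['ee_pos'][:2]-[.6275,.0445]))
```

```text
[ 12.12343614  15.35800348  10.02443085  85.56800929   2.64761029
 -74.28164368] [0.60773132 0.14401168 0.12387464] [178.41376695   2.30376483 -93.64765134] [0.39182952 0.78191626 1.00935368] 24.6333
[-0.02580685  0.09811922]
```

>>> servo_tool:
  moves:
    - [0,0,-3.5,0]
    - [0,0,-6.5,0]
    - [0,0,-7.4,0]
    - [0,0,-7.8,0]
    - [0,0,-8.2,0]
    - [0,0,-8.2,0]
    - [0,0,-8.2,0]

```text
time: 25.22
ee_pos: [0.6098, 0.1459, 0.0452]
tcp_rot: [178.8, 2.4, -93.5]
wrist_force: [0.3, -0.4, 0.0]
opening: 0.0853
grasp_force: 0.0
```

Run:
```python
from h import *
o=get_obs(); print(o['ee_pos'],o['tcp_rot'],o['wrist_force'],o['time'])
im=camera("wrist")[:,:,::-1]; cv2.imwrite("pics/w1.png",im)
```

```text
[0.60977305 0.14587327 0.04519615] [178.78886078   2.41310376 -93.52142715] [ 0.26377995 -0.4207083   0.00355087] 25.2167
```

View pics/w1.png

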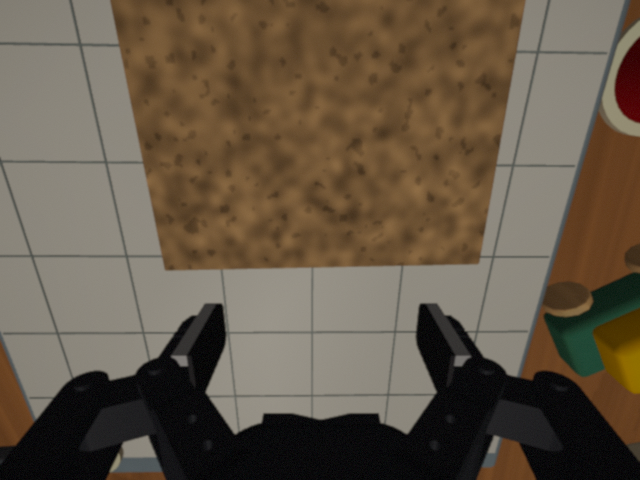

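The wrist view shows the cork's near edge straight across the picture, from (165,268) to (480,263). The fingertips at (210,310) and (430,310) are centred on it and parallel. Pushing now.

>>> servo_tool:
  moves:
    - [0,-0.5,-0.4,0]
    - [-0.05,-1.2,-0.4,0]
    - [-0.1,-2,-0.4,0]
    - [-0.15,-2.8,-0.4,0]
    - [-0.2,-3.6,-0.4,0]
    - [-0.25,-4.4,-0.4,0]
    - [-0.3,-5.2,-0.4,0]
    - [-0.35,-6,-0.4,0]
    - [-0.4,-6.8,-0.4,0]
    - [-0.45,-7.6,-0.4,0]
    - [-0.5,-8.4,-0.4,0]
    - [-0.55,-9.2,-0.4,0]
    - [-0.6,-10,-0.4,0]
    - [-0.65,-10.8,-0.4,0]
    - [-0.7,-11.4,-0.4,0]
    - [-0.7,-12,-0.4,0]
    - [-0.7,-12,-0.4,0]

```text
time: 26.68
ee_pos: [0.6017, 0.0246, 0.039]
tcp_rot: [178.6, 2.4, -93.6]
wrist_force: [0.4, 0.1, -0.5]
opening: 0.0853
grasp_force: 0.0
```

Run:
```python
from h import *
o=get_obs(); print(o['ee_pos'],o['tcp_rot'],o['wrist_force'],o['time'])
a=np.radians(-3.5);R=np.array([[np.cos(a),np.sin(a)],[-np.sin(a),np.cos(a)]]); print(R@(o['ee_pos'][:2]-[.6275,.0445]))
im=camera("wrist")[:,:,::-1]; cv2.imwrite("pics/w2.png",im)
```

```text
[0.60168912 0.02457167 0.03896146] [178.63768391   2.35084859 -93.575124  ] [ 0.39167802  0.13415463 -0.51644136] 26.6833
[-0.02454614 -0.02146688]
```

View pics/w2.png

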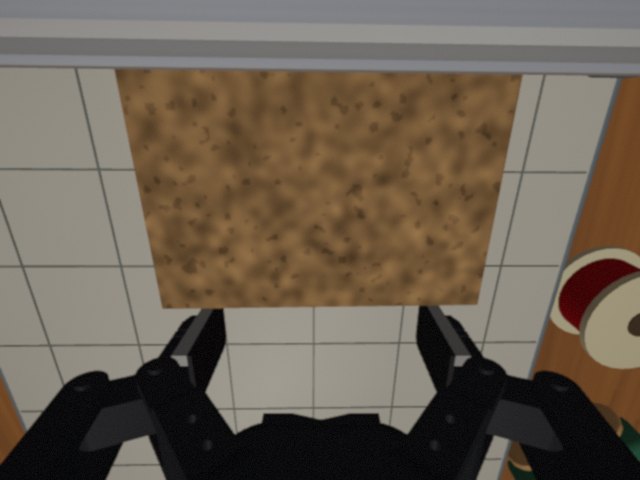

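The wrist view shows the cork squarely against both fingertips, with its far end under the clamp. I'll approach the gauge slowly.

>>> servo_tool:
  moves:
    - [-0.03,-0.5,0,0]
    - [-0.06,-1,0,0]
    - [-0.09,-1.5,0,0]
    - [-0.12,-2,0,0]
    - [-0.13,-2.2,0,0]
    - [-0.14,-2.4,0,0]
    - [-0.14,-2.4,0,0]

```text
time: 27.32
ee_pos: [0.6003, 0.0013, 0.0389]
tcp_rot: [178.6, 2.4, -93.5]
wrist_force: [-0.7, -0.1, 0.4]
opening: 0.0855
grasp_force: 0.0
```

>>> servo_tool:
  moves:
    - [0,-0.1,0,0]
    - [0,-0.2,0,0]
    - [0,-0.2,0,0]

```text
time: 27.57
ee_pos: [0.6003, -0.0003, 0.039]
tcp_rot: [178.6, 2.4, -93.5]
wrist_force: [-0.7, 0.6, 0.2]
opening: 0.0855
grasp_force: 0.0
```

Run:
```python
from h import *
o=get_obs(); print(o['ee_pos'],o['tcp_rot'],o['wrist_force'],o['time'])
a=np.radians(-3.5);R=np.array([[np.cos(a),np.sin(a)],[-np.sin(a),np.cos(a)]]); print(R@(o['ee_pos'][:2]-[.6275,.0445]))
im=camera("top")[:,:,::-1].copy(); cv2.imwrite("pics/top3.png",im)
hsv=cv2.cvtColor(im,cv2.COLOR_BGR2HSV); 
for y in range(165,226,6): print(y,[tuple(int(v) for v in hsv[y,x]) for x in range(350,382,2)])
```

```text
[ 6.00302287e-01 -3.20634239e-04  3.89535799e-02] [178.6369003    2.3677579  -93.51959984] [-0.65645008  0.58904352  0.24890872] 27.5667
[-0.02441075 -0.04639742]
165 [(120, 8, 102), (108, 16, 159), (26, 13, 157), (26, 25, 173), (28, 18, 166), (40, 6, 125), (11, 71, 101), (18, 16, 79), (110, 78, 72), (108, 167, 75), (106, 189, 73), (107, 159, 72), (120, 6, 80), (110, 16, 144), (105, 14, 148), (113, 15, 153)]
171 [(105, 14, 111), (105, 13, 159), (30, 17, 167), (26, 25, 176), (30, 18, 158), (110, 7, 116), (15, 17, 92), (6, 16, 80), (113, 40, 77), (107, 155, 74), (106, 172, 74), (109, 155, 69), (110, 65, 90), (109, 20, 141), (109, 15, 133), (113, 8, 136)]
177 [(105, 18, 142), (102, 8, 154), (25, 26, 166), (28, 27, 172), (26, 14, 148), (13, 43, 113), (12, 96, 104), (17, 22, 80), (150, 7, 77), (109, 51, 40), (75, 23, 22), (30, 26, 10), (98, 93, 11), (90, 34, 15), (109, 27, 76), (165, 4, 125)]
183 [(112, 17, 162), (12, 19, 135), (16, 102, 112), (17, 114, 114), (16, 107, 122), (15, 120, 108), (15, 94, 100), (11, 24, 84), (15, 11, 91), (30, 4, 60), (120, 36, 21), (128, 46, 22), (150, 38, 27)
[... 1128 characters left out ...]
), (15, 113, 111), (17, 114, 112), (16, 111, 115), (16, 113, 115), (15, 112, 127), (16, 112, 134), (14, 60, 131), (103, 15, 154), (108, 20, 156), (109, 17, 166), (11, 51, 125), (13, 142, 120)]
219 [(14, 99, 121), (16, 118, 117), (16, 110, 130), (16, 120, 130), (16, 111, 119), (15, 117, 122), (17, 112, 118), (17, 113, 111), (15, 112, 121), (14, 110, 111), (0, 13, 115), (109, 19, 146), (108, 16, 80), (11, 29, 97), (11, 112, 123), (12, 140, 124)]
225 [(26, 24, 173), (28, 23, 165), (30, 8, 131), (9, 74, 110), (13, 142, 111), (13, 140, 113), (14, 143, 109), (13, 137, 110), (13, 145, 109), (13, 105, 117), (165, 4, 133), (106, 20, 163), (106, 21, 161), (150, 4, 145), (12, 127, 122), (13, 150, 122)]
```

>>> servo_tool:
  moves:
    - [-0.01,-0.1,0,0]
    - [-0.01,-0.2,0,0]
    - [-0.01,-0.2,0,0]

```text
time: 27.87
ee_pos: [0.6005, -0.0012, 0.0391]
tcp_rot: [178.7, 2.5, -93.5]
wrist_force: [1.6, 6.3, 0.3]
opening: 0.0855
grasp_force: 3.4
```

>>> servo_tool:
  moves:
    - [-0.01,-0.1,0,0]
    - [-0.01,-0.2,0,0]
    - [-0.01,-0.2,0,0]

```text
time: 28.12
ee_pos: [0.6008, -0.0015, 0.0393]
tcp_rot: [178.7, 2.7, -93.5]
wrist_force: [2.8, 16.3, -0.0]
opening: 0.0852
grasp_force: 8.1
```

>>> servo_tool:
  moves:
    - [-0.01,-0.1,0,0]
    - [-0.01,-0.1,0,0]

```text
time: 28.28
ee_pos: [0.6008, -0.0016, 0.0394]
tcp_rot: [178.7, 2.8, -93.4]
wrist_force: [3.4, 20.5, 0.4]
opening: 0.0849
grasp_force: 10.4
```

Contact: 20 N against the gauge, well under 60 N. I'll back off along the bed, then lift clear.

>>> servo_tool:
  moves:
    - [0.02,0.3,0,0]
    - [0.03,0.6,0,0]
    - [0.06,1.2,0,0]
    - [0.1,2.4,0,0]
    - [0.2,4,0,0]
    - [0.2,4,0,0]
    - [0.2,4,3,0]
    - [0.2,4,7,0]
    - [0.2,5,11,0]
    - [-3,9,15,0]
    - [-7,13,19,0]
    - [-11,17,23,0]
    - [-15,21,25,0]
    - [-19,25,26,0]
    - [-19,29,26,0]
    - [-19,32,26,0]
    - [-19,32,26,0]
    - [-19,32,26,0]

```text
time: 29.78
ee_pos: [0.4086, 0.3163, 0.3]
tcp_rot: [178.7, 2.4, -93.5]
wrist_force: [-0.2, -0.2, -0.6]
opening: 0.0853
grasp_force: 0.0
```

Run:
```python
from h import *
o=get_obs(); print(o['ee_pos'],o['wrist_force'],o['time'])
im=camera("top")[:,:,::-1].copy(); sc=camera("scene")[:,:,::-1].copy()
a=cv2.resize(im[130:240,300:400],None,fx=4,fy=4,interpolation=cv2.INTER_CUBIC); b=cv2.resize(sc[170:330,170:370],None,fx=2,fy=2.75,interpolation=cv2.INTER_CUBIC)
cv2.imwrite("pics/fin.png",np.hstack([a,b]))
hsv=cv2.cvtColor(im,cv2.COLOR_BGR2HSV); old=cv2.imread("pics/top0.png")
m=cv2.inRange(hsv,(5,80,60),(25,255,190))
# cork/gauge boundary + gauge outer boundary columns per row
for y in range(196,218,3):
    s=hsv[y,364:386,1].astype(int); print(y,s.tolist())
```

```text
[0.40857864 0.31627375 0.29996638] [-0.19710206 -0.20500287 -0.58248377] 29.7833
196 [51, 47, 80, 107, 114, 111, 112, 89, 25, 10, 16, 16, 17, 17, 7, 30, 87, 133, 142, 144, 140, 144]
199 [113, 107, 111, 119, 117, 113, 112, 76, 13, 14, 18, 12, 19, 16, 7, 53, 121, 144, 148, 140, 139, 139]
202 [113, 116, 116, 116, 118, 113, 105, 67, 11, 16, 18, 20, 21, 14, 4, 49, 126, 146, 142, 141, 142, 143]
205 [112, 116, 113, 116, 115, 109, 96, 45, 4, 16, 18, 20, 20, 13, 11, 63, 127, 145, 137, 151, 146, 145]
208 [116, 112, 120, 117, 113, 108, 86, 25, 14, 21, 16, 19, 19, 7, 30, 98, 138, 148, 143, 143, 138, 145]
211 [116, 117, 113, 118, 115, 112, 82, 16, 16, 16, 15, 18, 16, 4, 51, 122, 143, 140, 145, 146, 143, 143]
214 [115, 119, 112, 119, 115, 104, 60, 11, 15, 18, 19, 19, 17, 7, 53, 125, 143, 146, 145, 148, 143, 146]
217 [118, 111, 116, 112, 112, 90, 41, 7, 19, 20, 22, 19, 7, 28, 84, 135, 143, 136, 143, 154, 143, 145]
```

View pics/fin.png

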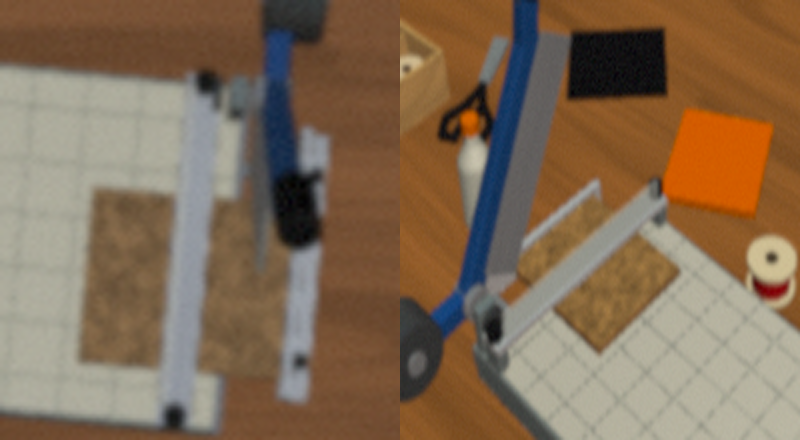

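The final picture shows the blade arm still raised. The cork's right edge is flush with the gauge face at about left crop (290,270)-(280,375), with no gap, and the other things are where they were. Handing in.

```bash
python3 -c "
from workcell import *
print(job_done())"
```

```text
the job is handed in; nothing more can be done
None
```

I pushed the blade arm up from under its handle until it stayed raised. I then slid the cork under the blade until it was flush with the gauge along the visible part of its edge, pressing with about 20 N; the job is handed in at about 30 s.

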